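# Put the top tray under the inspection camera and hold the camera post at its second stop

### The arm

A 6-joint arm with a two-finger parallel gripper is mounted at the origin on the work surface. World frame = base frame: x ahead of the robot, y to its left, z up, the work surface at z = 0. Lengths are in m, angles in rad, forces in N, time in s.
With the tool pointing down it reaches from about 0.275 to 0.725 m from the base axis. Payload 15.9 kg.
Tool frame: the origin (TCP) lies midway between the tips of the shut fingers; the grasp point (between the pads) lies 19 mm behind it; z points along the fingers, x is the direction in which the jaws open and shut, and the axes are right-handed (so a half turn about z gives the same grasp; the last joint's range is limited). The gripper opens to 85 mm and grips with 20 to 120 N. Pads are 22 mm wide; open, the fingers measure 114 mm over their backs; the gripper's body (76 mm by 85 mm) begins 54 mm behind the grasp point. The pads swing forward as they close: fully open they stand 13 mm farther back than shut.
Start: joints at [-1.341, 0.213, -0.034, 1.323, 0, 1.571], TCP at [0.114, -0.487, 0.231] pointing down, gripper open.
Joint ranges: [-2.98, 2.98], [-0.74, 1.72], [-1.14, 1.35], [-2.1, 2.04], [-1.57, 1.44], [-3.14, 3.14]. Speed limits (rad/s): [1.89, 1.89, 2.39, 2.57, 3.14, 3.14].

### API

Orientations are given as a unit quaternion [w, x, y, z].
In Python, from station import bot gives the robot as it stands.
- The arm moves only by the tool send_rows, never from a script. Its argument "motion" is a list of rows, each a list of 4 numbers: the shift along the tool's x, y, z in m, then the turn about the tool's z in units of 5 degrees (1.0 is 5 degrees). In form: [[dx, dy, dz, spin], ...]. A call has 1 to 20 rows; each row is the pose to reach, as a shift and turn from the pose measured when the call began, along the tool's axes at that moment; what a row does not reach only later rows make up. A row lasts 1/8 s, in which the tool goes at most 62.5 mm and 10.7 degrees, less where a joint would pass 70% of its speed; a pose out of reach is approached as far as the arm can. A call with a gripper value outside its range is refused whole. "fingers" is the opening in per cent of the stroke, from 0 (shut) to 100 (fully open), set as the call begins (left out, the last holds). The fingers move at their own pace and stop on an object; "squeeze" is the grip in N (left out, the last holds). Time passes only in rows, so rows that repeat a pose let the fingers close. It gives the time, the measured TCP pose, the force and the opening at its end, in the units of the state.
- bot.state(): the state, without advancing time (a new reading comes with each control period).
- bot.snapshot(name): name is "side" or "top"; returns a dict with "frame" (400x640x3 uint8, blue, green, red), "camera_matrix" (3x3 intrinsics, pixels), "R" (3x3) and "t" (3): a world point X has camera coordinates R X + t. Camera axes: x right, y down, z forward; pixel columns grow to the right and rows downward; lengths in m; the calibration is good to about 2 mm. A picture is of the moment at which its call begins. There is no depth.
- bot.finish_job(): hands the job in, once; it reports no verdict.
Trained networks look in the newest picture that a camera, given by its name, has taken for a name from the list of things; names that differ only in an ending like _2 or _b are one class to them, and where a whole thing is asked for, a point or a joint stands for the part that bears it (a point fixed in the world has none). Each returns a list of dicts, best first, with "p" (0 to 1); they miss things now and then, are a little off and sometimes report something else, mostly with a low value. They report only what shows in the picture. A call takes as long as a camera call.
- bot.search_frame(camera, name): "bbox" ([left, top, right, bottom] in pixels, round what is visible of it).
- bot.regions_of(camera, name): "mask" (400x640 bool, what is visible of it) and "bbox" ([left, top, right, bottom] in pixels, round what is visible of it).
The state is a dict: "clock": time; "joint_positions": joint angles; "qvel": joint speeds; "joint_torque": joint torques, N m; "position": TCP position; "tool_rot": TCP orientation; "force": force on the tool from outside, world axes, zero at the start; "torque": the same for the moment, N m; "gripper_width": finger opening in m.
Only numpy, scipy, OpenCV 4.12 (cv2) and the standard library are available. Lean on these libraries where they do the work, as an engineer would, in place of code of your own. Each camera call takes 0.05 s, during which the arm holds its last target.

### The job

Lift the top tray off the pile, leaving the trays below where they are, set it down gently inside the four corner stops of the inspection plate and let go of it. Then take hold of the camera post by its grip so that the release button is squeezed in, pull the post up past its first stop all the way to its second stop at the end of its travel, and keep holding it up there: the program finishes while holding it, as the post sinks back by itself. Leave the other things on the bench alone.

Things in the scene. Friction and masses are not known exactly. Their poses are not given: they have to be found in the camera images.
- tray_top: Top one of three identical stacked grey plastic trays; to be moved. 130 (x) x 200 (y) x 48 mm, walls 4 mm (a rim bead adds 4 mm round the top), open on top, 0.25 to 0.5 kg. Origin: centre of its underside, z up, y along the long side. Floor 10 mm above the origin. Its lowest 6 mm are a foot of 116 x 186 mm, which sits in the mouth of the tray below with 3 mm play: lift straight up.
- rib (a point): Middle of the top tray's solid grip rib, 25 mm above the tray's underside, axes as the tray's: 50 mm along x, 16 mm thick along y, 30 mm high (10 to 40 mm above the underside). Pinch it across y from above. The tray's floor is clear up to 66 mm from here along y on both sides; beyond lie green moulded pieces, fixed in the tray, up to 17 mm above its floor.
- tray_mid: The second tray of the pile, same shape, 42 mm lower than the top one; stays where it is.
- tray_low: The lowest tray of the pile, on a plywood board 20 mm thick; stays where it is.
- plate_centre (a point): Centre of the tray's place on the fixed inspection plate, on the surface the tray's underside will rest on (10 mm above the bench). x points to the camera post, y along the long side of the tray's place, z up. Four L-shaped corner stops, 14 mm high, leave 146 (x) x 216 mm (y), so the tray has 8 mm play each way; it may be turned by half a turn.
- grip: Grip head on the upright camera post: level block, x -30 to +36, y -15 to +15, z -17 to +17 mm about the origin; axes as plate_centre's. Release button in its +y side. Take it from above near x = 0, one finger on each y side. At its -x end a small camera, 40 mm wide, x -26 to -62, z +16 to -31 mm. At the start the origin is 165 mm above the bench; the fixed 40 mm guide tube ends at 128 mm.
- post (a joint): Height of the camera post, which stands 160 mm from plate_centre along its x: 0 = home (the start), 0.050 = first stop, 0.100 = second stop, the hard end of travel. Straight up. A catch holds it at home and at the first stop unless the button is in; none at the second stop. Weight, return spring and friction need about 6 to 8 N of pull; it sinks when let go.
- button (a joint): Release button, a black pad 26 mm long and 24 mm high in the middle of the grip's +y side: 0 = out (7 mm proud of the block), 0.005 = fully in (2 mm proud). Sprung, 3 N to start and 6 N fully in; the catch is free from about 0.004. Keep it in while pulling past the first stop.
- gauge: Loose steel gauge block, 20 x 35 x 20 mm, standing on the station's plate beside the camera post; origin centre of underside. Leave alone.
- tape: Loose roll of tape lying flat, 64 mm diameter, 24 mm high; leave alone.
- carton: Small carton, 100 x 130 x 70 mm; leave alone.
- driver: Screwdriver lying at the far side; leave alone.
- bottle: Upright bottle, 56 mm diameter, 140 mm high; leave alone.
- bin: Small open plastic bin, 110 x 90 x 50 mm; leave alone.
- cup: Steel cup, 70 mm diameter, 85 mm high, near the left side; leave alone.

How it is judged:
On the way, in this order (a step that is already met when the one before it is completed fails the run):
1. the top tray is lifted clear of the pile (z of tray_top in the frame of tray_mid above 0.055 m and contact force between tray_top and tray_mid below 0.1 N and contact force between the fingers and tray_top above 1 N), for 0.1 s.
2. the tray lies flat between the corner stops, at rest and let go (horizontal distance between tray_top and plate_centre below 0.016 m and z of tray_top in the frame of plate_centre between -0.005 and 0.005 m and angle between tray_top's own z axis and vertical below 0.06 rad and contact force between the fingers and tray_top below 0.2 N and linear speed of tray_top below 0.03 m/s), for 0.2 s.
3. the post is held at its second stop (value of joint post above 0.092 m and contact force between the fingers and grip above 2 N), for 0.4 s.
At the end, for the whole second after the job is handed in: The post is within 8 mm of its second stop and still, with the gripper holding its grip (over 2 N); the tray lies flat between the corner stops of the plate (centre within 16 mm, underside within 5 mm of the surface), let go and at rest (all of step 2 and all of step 3 and velocity of joint post between -0.02 and 0.02 m/s); the arm keeps its last pose, push and grip.
It fails at once if a lower tray of the pile shifted by more than 25 mm (distance of any of tray_mid, tray_low from where it was at the start of the episode above 0.025 m).
It fails at once if another thing on the bench shifted by more than 30 mm (distance of any of gauge, tape, carton, driver, bottle, bin, cup from where it was at the start of the episode above 0.03 m).
It fails at once if the tray was dropped (falling freely faster than 0.6 m/s) (linear speed of tray_top above 0.6 m/s and contact force between the fingers and tray_top below 0.1 N).
It also fails if it takes over 61 s, if anything falls off the work surface, if the arm or the gripper's body presses on something with over 40 N, if the wrist force passes 120 N, or if a joint passes its speed limit or range.

## Working session

There is one attempt and no reset: what is moved stays moved. The work goes in short steps, Python scripts to look and compute and a tool call to move; the robot and the scene stay as the last step left them, time stands still between calls to the robot, and variables do not carry over. Pictures are saved under pics/ and viewed, and the job is handed in when it is done.

Besides the shell and the picture viewer there is one more tool, called after "Emit:" by a JSON object that holds its "op" and its "data", one argument or row to a line. send_rows: Moves the arm, as the interface text tells. Its arguments: {"type":"object","properties":{"motion":{"type":"array","items":{"type":"array","items":{"type":"number"}}},"fingers":{"type":"number"},"squeeze":{"type":"number"}},"required":["motion"]}

```bash
ls; mkdir -p pics; cat > h.py <<'E'
import numpy as np, cv2
from station import bot
E
python3 - <<'E'
from h import *
s=bot.state(); print(s)
for n in("side","top"):
    d=bot.snapshot(n); cv2.imwrite(f"pics/{n}0.png",d["frame"]); np.savez(f"{n}0.npz",**d)
    print(n,d["camera_matrix"],d["R"],d["t"], -d["R"].T@d["t"])
    for k in("tray_top","tray_mid","grip","button","gauge","post","rib"):
        for r in bot.search_frame(n,k)[:2]: print(k,r)
print(bot.state()["clock"])
E
```

```text
pics
{'clock': 0.0, 'joint_positions': array([-1.34099211e+00,  2.13335398e-01, -3.50788319e-02,  1.32350000e+00,
       -2.92028705e-05,  1.57078906e+00]), 'qvel': array([ 5.31984972e-04, -9.60463673e-04, -1.46338232e-04, -7.03266764e-04,
       -8.30943723e-04,  2.04795669e-05]), 'joint_torque': array([ 3.54516742e-04, -6.86163640e+01,  4.87115836e+01,  1.74076814e-02,
        1.60534114e-04,  1.19180058e-06]), 'position': array([ 0.11380455, -0.48651594,  0.23081871]), 'tool_rot': array([-3.35878712e-04,  7.83515667e-01, -6.21371778e-01, -4.47016758e-04]), 'force': array([-0.9104075 ,  1.04304311,  0.20826424]), 'torque': array([0.06397524, 0.00343224, 0.00198628]), 'gripper_width': 0.08523802157743897}
side [[394.05578123   0.         314.55375051]
 [  0.         394.05578123 199.73949479]
 [  0.           0.           1.        ]] [[-0.99072004 -0.13587776 -0.00332181]
 [-0.10234342  0.76184924 -0.6396183 ]
 [ 0.08944062 -0.6333427  -0.7686855 ]] [0.53462242 0.16510819 1.22736202] [0.43678287 0.72419653 1.05083752]
tray_top {'bbox': [292.5, 230.5, 350.4, 306.4], 'p': 0.93}
tray_
[... 460 characters left out ...]
291.5, 227.5, 351.9, 301.9], 'p': 0.95}
top [[387.25756671   0.         322.31003024]
 [  0.         387.25756671 203.62394591]
 [  0.           0.           1.        ]] [[-0.02260727 -0.99945897 -0.02388904]
 [-0.9959136   0.02460403 -0.08689496]
 [ 0.08743572  0.02182696 -0.99593101]] [0.00968945 0.54062957 1.15194718] [ 0.43791807 -0.02876097  1.19446938]
tray_top {'bbox': [211.6, 192.7, 290.2, 246.4], 'p': 0.83}
grip {'bbox': [386.3, 140.7, 403.7, 178.9], 'p': 0.69}
button {'bbox': [385.4, 153.8, 390.3, 163.0], 'p': 0.62}
post {'bbox': [382.8, 142.9, 403.9, 179.3], 'p': 0.94}
post {'bbox': [212.3, 193.1, 290.3, 248.5], 'p': 0.23}
rib {'bbox': [211.3, 192.7, 289.5, 248.5], 'p': 0.84}
0.8
```

View pics/side0.png

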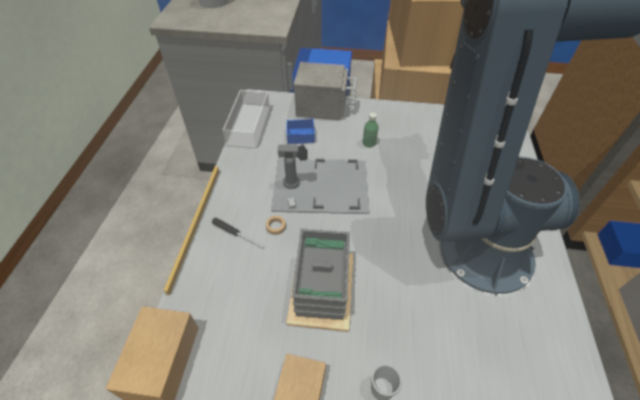

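View pics/top0.png

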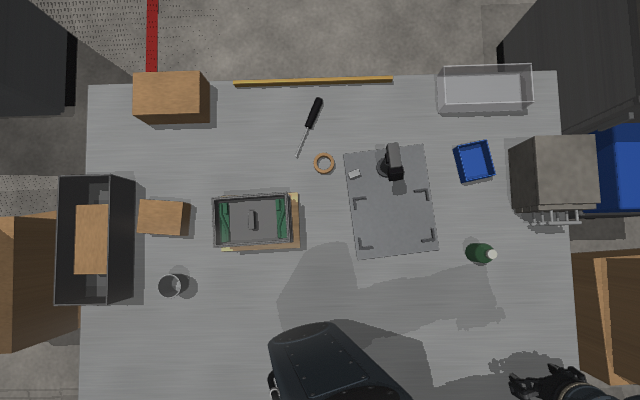

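```bash
python3 - <<'E'
import cv2
t=cv2.imread('pics/top0.png');s=cv2.imread('pics/side0.png')
cv2.imwrite('pics/t_z1.png',cv2.resize(t[170:270,190:320],None,fx=6,fy=6,interpolation=cv2.INTER_CUBIC))
cv2.imwrite('pics/t_z2.png',cv2.resize(t[125:245,320:450],None,fx=5,fy=5,interpolation=cv2.INTER_CUBIC))
cv2.imwrite('pics/s_z1.png',cv2.resize(s[130:240,220:350],None,fx=5,fy=5,interpolation=cv2.INTER_CUBIC))
E
```

```text
(no output)
```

View pics/t_z1.png

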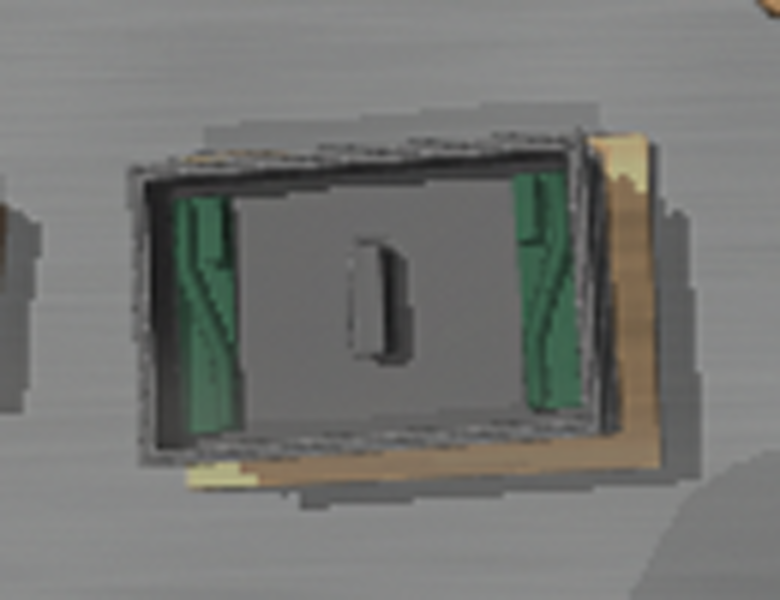

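View pics/t_z2.png

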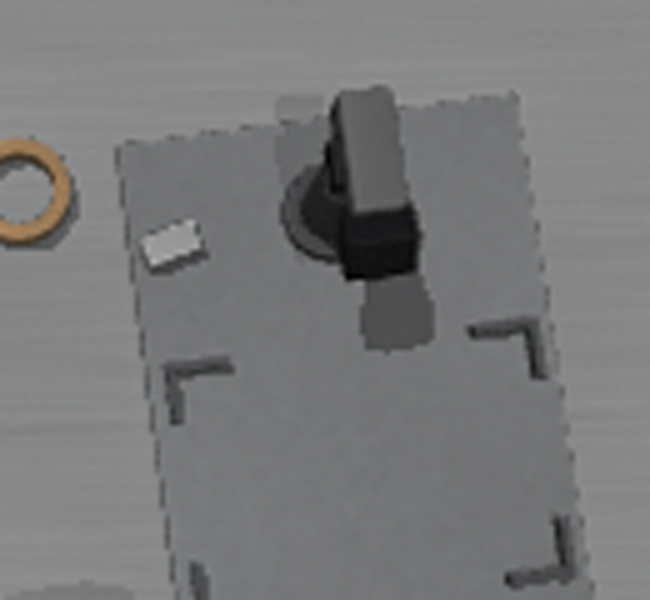

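View pics/s_z1.png

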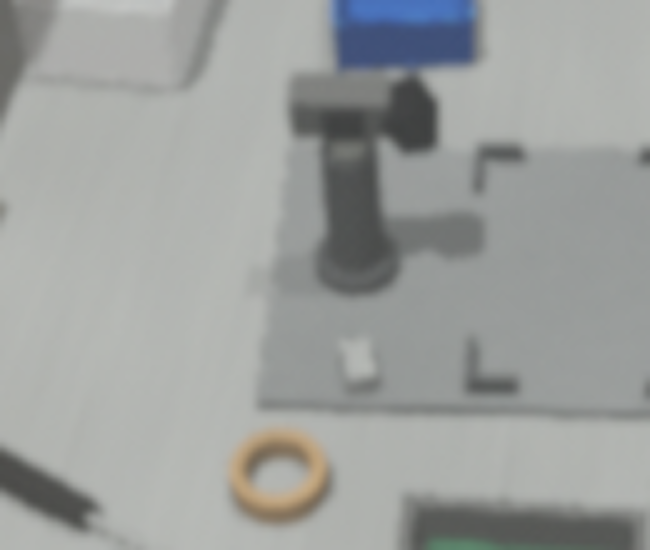

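```bash
cat >> h.py <<'E'
def load(n): return dict(np.load(n+".npz"))
def back(d,px,z):
    px=np.atleast_2d(px).astype(float)
    r=np.c_[px,np.ones(len(px))]@np.linalg.inv(d["camera_matrix"]).T@d["R"]
    c=-d["R"].T@d["t"]; return c+r*((z-c[2])/r[:,2:3])
def proj(d,X):
    p=(np.atleast_2d(X)@d["R"].T+d["t"])@d["camera_matrix"].T; return p[:,:2]/p[:,2:]
E
python3 - <<'E'
from h import *
t=load("top0")
rim=(np.array([[130,168],[583,130],[605,430],[143,465]])+.5)/6-.5+[190,170]
X=back(t,rim,.152);print(X);print(X.mean(0),[np.linalg.norm(X[i]-X[(i+1)%4]) for i in range(4)])
rib=(np.array([[348,240],[380,242],[383,357],[350,355]])+.5)/6-.5+[190,170]
X=back(t,rib,.144);print(X,X.mean(0))
i=t["frame"]
cv2.imwrite('pics/t_z3.png',cv2.resize(i[180:255,345:445],None,fx=8,fy=8,interpolation=cv2.INTER_CUBIC))
E
```

```text
[[0.55343843 0.29638807 0.152     ]
 [0.56555862 0.08991943 0.152     ]
 [0.43015403 0.08202662 0.152     ]
 [0.4191632  0.29017587 0.152     ]]
[0.49207857 0.1896275  0.152     ] [np.float64(0.20682407316852905), np.float64(0.13563443535823622), np.float64(0.20843921554515657), np.float64(0.13441886197743635)]
[[0.51884399 0.19882908 0.144     ]
 [0.51757495 0.18419863 0.144     ]
 [0.4652842  0.18319721 0.144     ]
 [0.4665371  0.19821925 0.144     ]] [0.49206006 0.19111104 0.144     ]
```

View pics/t_z3.png

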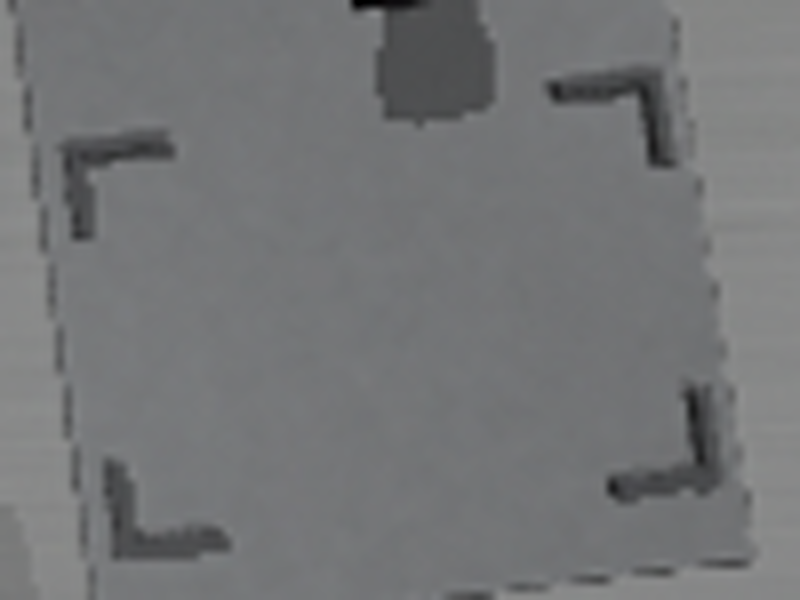

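```bash
python3 - <<'E'
from h import *
t=load("top0");s=load("side0")
f=lambda a,k,o:(np.array(a)+.5)/k-.5+o
def rep(n,X):
    u=(X[0]+X[3]-X[1]-X[2])[:2]; print(n,X.round(4).tolist(),"c",X.mean(0).round(4),[round(np.linalg.norm(X[i]-X[(i+1)%4]),4) for i in range(4)],"a",np.arctan2(-u[0],u[1]))
rep("outer24",back(t,f([[65,145],[660,70],[718,490],[115,557]],8,[345,180]),.024))
rep("inner10",back(t,f([[92,160],[642,100],[692,468],[135,533]],8,[345,180]),.014))
# station plate corners (z=.010)
P=f([[118,148],[518,95]],5,[320,125]); P=np.r_[P,f([[752,560]],8,[345,180])]
print("plate",back(t,P,.010))
# grip top face, z=.182
G=f([[336,92],[395,88],[405,203],[350,210]],5,[320,125]); print("grip",back(t,G,.182),back(t,G,.182).mean(0))
G=f([[292,75],[388,78],[388,103],[290,105]],5,[220,130]); print("gripside",back(s,G,.182),back(s,G,.182).mean(0))
E
```

```text
outer24 [[0.5565, -0.0957, 0.024], [0.5793, -0.3211, 0.024], [0.4209, -0.3354, 0.024], [0.4009, -0.1098, 0.024]] c [ 0.4894 -0.2155  0.024 ] [np.float64(0.2266), np.float64(0.1591), np.float64(0.2264), np.float64(0.1562)] a 0.09462774473551992
inner10 [[0.5515, -0.1064, 0.014], [0.5692, -0.3162, 0.014], [0.4292, -0.3286, 0.014], [0.4094, -0.1183, 0.014]] c [ 0.4898 -0.2174  0.014 ] [np.float64(0.2106), np.float64(0.1406), np.float64(0.2113), np.float64(0.1425)] a 0.0889564314865546
plate [[ 0.69414324 -0.07107352  0.01      ]
 [ 0.72054391 -0.31912577  0.01      ]
 [ 0.39409826 -0.35051417  0.01      ]]
grip [[ 0.68385129 -0.18116375  0.182     ]
 [ 0.68511865 -0.21237587  0.182     ]
 [ 0.62332152 -0.21517419  0.182     ]
 [ 0.62036968 -0.18616998  0.182     ]] [ 0.65316529 -0.19872095  0.182     ]
gripside [[ 0.68719606 -0.20666816  0.182     ]
 [ 0.62490273 -0.2120902   0.182     ]
 [ 0.62104442 -0.18884222  0.182     ]
 [ 0.68295843 -0.1786974   0.182     ]] [ 0.65402541 -0.19657449  0.182     ]
```

```bash
cat >> h.py <<'E'
from scipy.spatial.transform import Rotation as Ro
def row(tgt,yaw=None,s=None):
    "shift row to world tgt (xyz) and tool-x yaw (deg, mod 180 unless far)"
    s=s or bot.state(); w,x,y,z=s["tool_rot"]; R=Ro.from_quat([x,y,z,w]).as_matrix()
    d=R.T@(np.array(tgt)-s["position"]); y0=np.degrees(np.arctan2(R[1,0],R[0,0]))
    sp=0 if yaw is None else -(((yaw-y0)+180)%360-180)/5
    print("pos",s["position"].round(4),"yaw",y0.round(2),"tilt",np.degrees(np.arccos(-R[2,2])).round(2),"-> row",d.round(4),round(sp,3),"w",round(s["gripper_width"],4),"F",s["force"].round(1),"t",round(s["clock"],2),"j",s["joint_positions"].round(2))
TR=[.492,.190]; TY=93.15; PC=[.4894,-.2158]; PY=95.4; GR=[.650,-.1993]
E
python3 -c "
from h import *
row([*TR,.26],TY)"
```

```text
pos [ 0.1139 -0.4868  0.2313] yaw -76.83 tilt 0.0 -> row [-0.5729 -0.5224 -0.0287] -33.996 w 0.0856 F [-0.6 -0.1  0. ] t 0.8 j [-1.34  0.21 -0.03  1.32 -0.    1.57]
```

Emit:
{"op": "send_rows", "data": {
  "motion": [
    [-0.036,-0.033,-0.02,-2],
    [-0.072,-0.065,-0.05,-4],
    [-0.107,-0.098,-0.07,-6],
    [-0.143,-0.131,-0.07,-8],
    [-0.179,-0.163,-0.07,-10],
    [-0.215,-0.196,-0.07,-12],
    [-0.251,-0.229,-0.07,-14],
    [-0.286,-0.261,-0.07,-16],
    [-0.322,-0.294,-0.07,-18],
    [-0.358,-0.327,-0.07,-20],
    [-0.394,-0.359,-0.07,-22],
    [-0.43,-0.392,-0.06,-24],
    [-0.465,-0.424,-0.05,-26],
    [-0.501,-0.457,-0.04,-28],
    [-0.537,-0.49,-0.03,-30],
    [-0.573,-0.522,-0.029,-32],
    [-0.573,-0.522,-0.029,-34],
    [-0.573,-0.522,-0.029,-34],
    [-0.573,-0.522,-0.029,-34],
    [-0.573,-0.522,-0.029,-34]
  ],
  "fingers": 60
}}

```text
clock: 3.3
position: [0.4916, 0.1896, 0.2606]
tool_rot: [0.0, 0.688, 0.725, 0.0]
force: [-0.5, 0.5, -0.7]
gripper_width: 0.0511
```

```bash
python3 - <<'E'
from h import *
row([*TR,.20],TY)
for n in("side","top"):
    d=bot.snapshot(n); np.savez(f"{n}1.npz",**d)
    i=d["frame"]; c=i[150:350,230:430] if n=="side" else i[130:300,160:360]
    cv2.imwrite(f"pics/{n}1.png",cv2.resize(c,None,fx=3,fy=3,interpolation=cv2.INTER_CUBIC))
E
```

```text
pos [0.4916 0.1896 0.2606] yaw 92.99 tilt 0.03 -> row [0.0004 0.0004 0.0606] -0.032 w 0.0511 F [-0.5  0.5 -0.7] t 3.3 j [ 0.37  0.27  0.11  1.41 -0.    0.32]
```

View pics/side1.png

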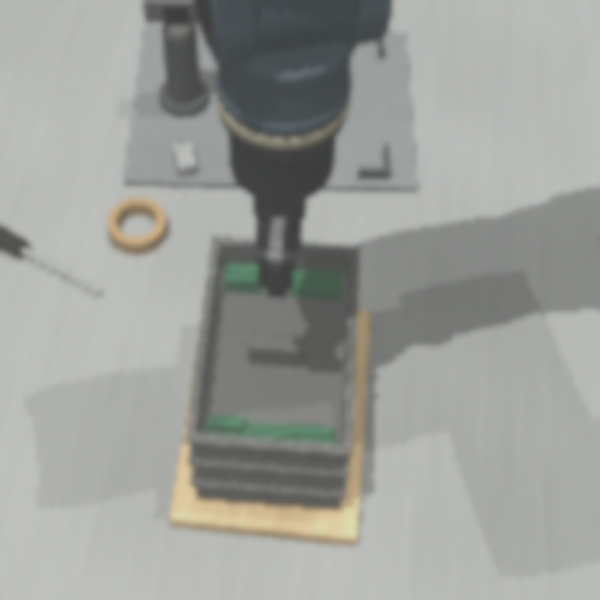

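View pics/top1.png

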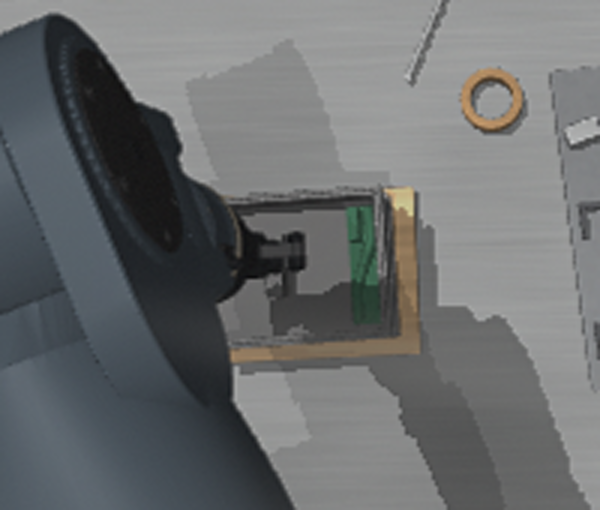

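```bash
python3 - <<'E'
from h import *
s=load("side0");i=s["frame"];a=np.radians(3.15)
R=np.array([[np.cos(a),-np.sin(a)],[np.sin(a),np.cos(a)]])
k=8;o=np.array([285,222]);c=cv2.resize(i[222:295,285:360],None,fx=k,fy=k,interpolation=cv2.INTER_CUBIC)
for hx,hy,z in((.025,.008,.144),(.069,.104,.152)):
    q=np.array([[1,1],[1,-1],[-1,-1],[-1,1]])*[hx,hy]@R.T+TR
    p=((proj(s,np.c_[q,np.full(4,z)])-o+.5)*k).astype(int); cv2.polylines(c,[p],True,(0,0,255),1)
cv2.imwrite('pics/s_ov.png',c)
E
```

```text
(no output)
```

View pics/s_ov.png

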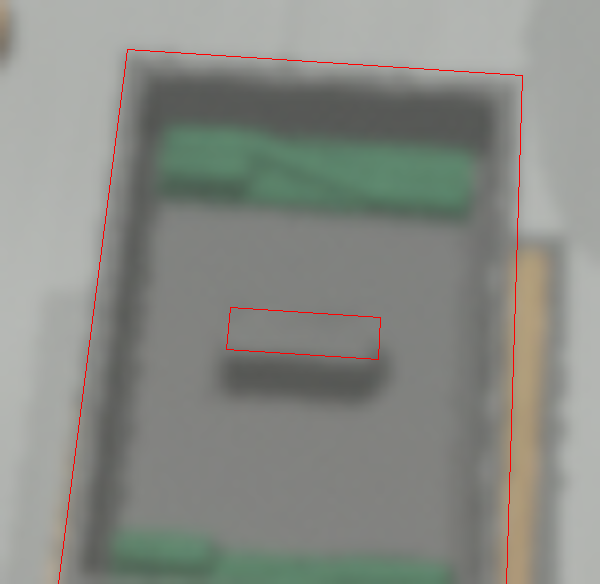

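The side view overlay shows that the model fits the rim and rib to about 1–2 mm. Next I descend over the rib.

Emit:
{"op": "send_rows", "data": {
  "motion": [
    [0.0005,0.0005,0.03,0],
    [0.0005,0.0005,0.06,0],
    [0.0005,0.0005,0.09,0],
    [0.0005,0.0005,0.11,0],
    [0.0005,0.0005,0.125,0],
    [0.0005,0.0005,0.134,0],
    [0.0005,0.0005,0.14,0],
    [0.0005,0.0005,0.141,0],
    [0.0005,0.0005,0.141,0]
  ]
}}

```text
clock: 4.53
position: [0.4924, 0.1903, 0.1199]
tool_rot: [0.0, 0.688, 0.726, 0.0]
force: [0.1, -0.3, -0.2]
gripper_width: 0.0515
```

Emit:
{"op": "send_rows", "data": {
  "motion": [
    [0,0,0,0],
    [0,0,0,0],
    [0,0,0,0],
    [0,0,0,0],
    [0,0,0,0],
    [0,0,0,0]
  ],
  "fingers": 0,
  "squeeze": 50
}}

```text
clock: 5.28
position: [0.4927, 0.1904, 0.1204]
tool_rot: [0.0, 0.688, 0.726, 0.001]
force: [-0.7, 0.1, 6.1]
gripper_width: 0.0147
```

```bash
python3 -c "
from h import *
row([*TR,.119],TY)"
```

```text
pos [0.4927 0.1904 0.1204] yaw 93.05 tilt 0.11 -> row [-0.0004 -0.0007  0.0014] -0.02 w 0.0147 F [-0.7  0.1  6.1] t 5.28 j [ 0.37  0.31 -0.18  1.07  0.    0.32]
```

Emit:
{"op": "send_rows", "data": {
  "motion": [
    [0,0,-0.003,0],
    [0,0,-0.008,0],
    [0,0,-0.015,0],
    [0,0,-0.023,0],
    [0,0,-0.032,0],
    [0,0,-0.042,0],
    [0,0,-0.054,0],
    [0,0,-0.068,0],
    [0,0,-0.084,0],
    [0,0,-0.1,0],
    [0,0,-0.11,0],
    [0,0,-0.11,0],
    [0,0,-0.11,0]
  ]
}}

```text
clock: 6.9
position: [0.4923, 0.1902, 0.2299]
tool_rot: [0.0, 0.688, 0.726, 0.001]
force: [1.0, -0.0, -3.2]
gripper_width: 0.0148
```

```bash
python3 - <<'E'
from h import *
row([PC[0],PC[1],.25],PY)
for n in("side",):
    d=bot.snapshot(n); np.savez(f"{n}2.npz",**d)
    c=d["frame"][100:350,200:450]
    cv2.imwrite(f"pics/{n}2.png",cv2.resize(c,None,fx=2.4,fy=2.4,interpolation=cv2.INTER_CUBIC))
E
```

```text
pos [0.4923 0.1902 0.2299] yaw 93.05 tilt 0.06 -> row [-0.4053 -0.0245 -0.0202] -0.47 w 0.0148 F [ 1.  -0.  -3.2] t 6.9 j [0.37 0.27 0.04 1.34 0.   0.32]
```

View pics/side2.png

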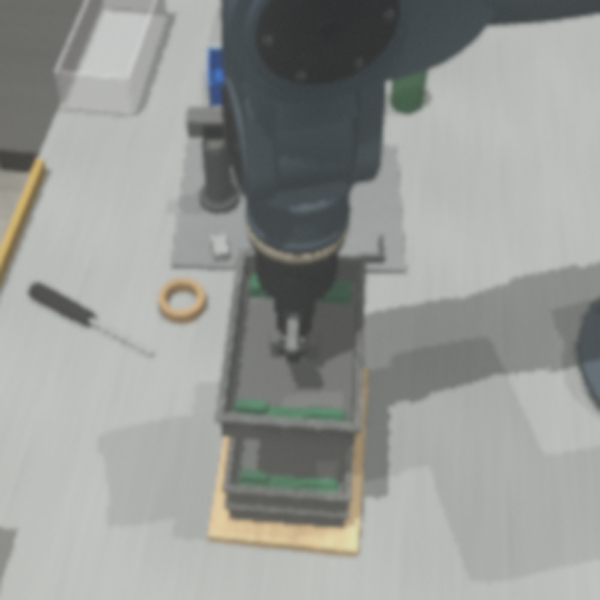

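Emit:
{"op": "send_rows", "data": {
  "motion": [
    [-0.01,-0.001,0,0],
    [-0.03,-0.002,0,-0.05],
    [-0.06,-0.004,0,-0.1],
    [-0.1,-0.006,0,-0.15],
    [-0.14,-0.009,0,-0.2],
    [-0.18,-0.011,0,-0.25],
    [-0.22,-0.013,0,-0.3],
    [-0.26,-0.016,0,-0.35],
    [-0.3,-0.018,0,-0.4],
    [-0.335,-0.02,0,-0.45],
    [-0.365,-0.022,0,-0.47],
    [-0.385,-0.024,0,-0.47],
    [-0.399,-0.0245,0,-0.47],
    [-0.405,-0.0245,0,-0.47],
    [-0.405,-0.0245,0,-0.47],
    [-0.405,-0.0245,0,-0.47]
  ]
}}

```text
clock: 8.95
position: [0.4894, -0.2149, 0.2297]
tool_rot: [0.0, 0.673, 0.74, 0.0]
force: [0.9, 0.2, -1.8]
gripper_width: 0.015
```

```bash
python3 - <<'E'
from h import *
row([PC[0],PC[1],.0275],PY)
E
```

```text
pos [ 0.4894 -0.2149  0.2297] yaw 95.44 tilt 0.06 -> row [-0.001  -0.0003  0.2022] 0.009 w 0.015 F [ 0.9  0.2 -1.8] t 8.95 j [-0.41  0.28  0.05  1.34  0.   -0.51]
```

Emit:
{"op": "send_rows", "data": {
  "motion": [
    [-0.001,0,0.01,0],
    [-0.001,0,0.03,0],
    [-0.001,0,0.055,0],
    [-0.001,0,0.08,0],
    [-0.001,0,0.105,0],
    [-0.001,0,0.13,0],
    [-0.001,0,0.15,0],
    [-0.001,0,0.162,0],
    [-0.001,0,0.17,0],
    [-0.001,0,0.17,0],
    [-0.001,0,0.17,0]
  ]
}}

```text
clock: 10.32
position: [0.49, -0.216, 0.0603]
tool_rot: [0.001, 0.673, 0.74, 0.001]
force: [-0.6, -0.5, -2.7]
gripper_width: 0.0151
```

```bash
python3 - <<'E'
from h import *
row([PC[0],PC[1],.0265],PY)
for n,o in(("side",(130,240)),("top",(120,300))):
    d=bot.snapshot(n); np.savez(f"{n}3.npz",**d)
    i=d["frame"]; c=i[o[0]:o[0]+120,o[1]:o[1]+150]
    cv2.imwrite(f"pics/{n}3.png",cv2.resize(c,None,fx=5,fy=5,interpolation=cv2.INTER_CUBIC))
E
```

```text
pos [ 0.49   -0.216   0.0603] yaw 95.45 tilt 0.1 -> row [ 0.0002 -0.0007  0.0338] 0.009 w 0.0151 F [-0.6 -0.5 -2.7] t 10.32 j [-0.42  0.38 -0.26  0.93  0.   -0.51]
```

View pics/side3.png

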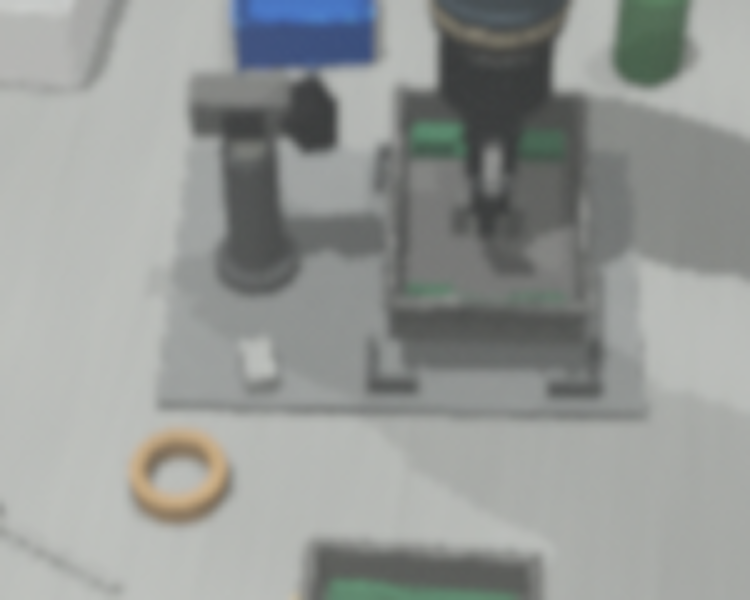

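View pics/top3.png

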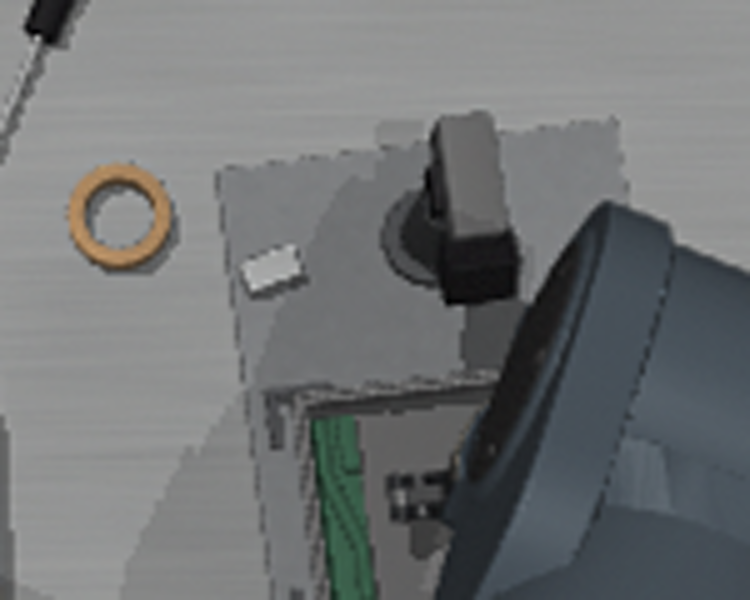

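Emit:
{"op": "send_rows", "data": {
  "motion": [
    [0,0,0.006,0],
    [0,0,0.013,0],
    [0,0,0.02,0],
    [0,0,0.026,0],
    [0,0,0.029,0],
    [0,0,0.031,0],
    [0,0,0.0325,0],
    [0,0,0.0325,0],
    [0,0,0.0325,0]
  ]
}}

```text
clock: 11.55
position: [0.4902, -0.216, 0.0279]
tool_rot: [0.001, 0.673, 0.74, 0.001]
force: [0.9, 0.1, -1.8]
gripper_width: 0.0151
```

Emit:
{"op": "send_rows", "data": {
  "motion": [
    [0,0,0.001,0],
    [0,0,0.002,0],
    [0,0,0.003,0],
    [0,0,0.003,0]
  ]
}}

```text
clock: 12.05
position: [0.4903, -0.216, 0.0264]
tool_rot: [0.001, 0.673, 0.74, 0.001]
force: [-10.2, 4.1, 26.5]
gripper_width: 0.0151
```

Emit:
{"op": "send_rows", "data": {
  "motion": [
    [0,0,0,0],
    [0,0,0,0]
  ]
}}

```text
clock: 12.3
position: [0.4904, -0.2161, 0.0264]
tool_rot: [0.001, 0.673, 0.74, 0.001]
force: [0.7, 0.2, -0.7]
gripper_width: 0.0149
```

Emit:
{"op": "send_rows", "data": {
  "motion": [
    [0,0,-0.0003,0],
    [0,0,-0.0003,0],
    [0,0,-0.0003,0],
    [0,0,-0.0003,0]
  ],
  "fingers": 50
}}

```text
clock: 12.8
position: [0.4905, -0.2161, 0.0267]
tool_rot: [0.001, 0.673, 0.74, 0.001]
force: [0.4, 0.3, 0.9]
gripper_width: 0.0428
```

Emit:
{"op": "send_rows", "data": {
  "motion": [
    [0,0,-0.004,0],
    [0,0,-0.012,0],
    [0,0,-0.03,0],
    [0,0,-0.06,0],
    [0,0,-0.1,0],
    [0,0,-0.15,0],
    [0,0,-0.2,0],
    [0,0,-0.24,0],
    [0,0,-0.255,0],
    [0,0,-0.255,0],
    [0,0,-0.255,0]
  ],
  "fingers": 75
}}

```text
clock: 14.18
position: [0.4893, -0.2159, 0.281]
tool_rot: [0.001, 0.673, 0.74, 0.001]
force: [0.7, 0.4, -0.7]
gripper_width: 0.0637
```

```bash
python3 - <<'E'
from h import *
row([*GR,.26],PY)
for n,o in(("side",(130,240)),("top",(120,300))):
    d=bot.snapshot(n); np.savez(f"{n}4.npz",**d)
    i=d["frame"]; c=i[o[0]:o[0]+120,o[1]:o[1]+150]
    cv2.imwrite(f"pics/{n}4.png",cv2.resize(c,None,fx=5,fy=5,interpolation=cv2.INTER_CUBIC))
E
```

```text
pos [ 0.4893 -0.2159  0.281 ] yaw 95.44 tilt 0.13 -> row [0.0013 0.1615 0.0214] 0.008 w 0.0637 F [ 0.7  0.4 -0.7] t 14.18 j [-0.42  0.28  0.18  1.47  0.   -0.51]
```

View pics/side4.png

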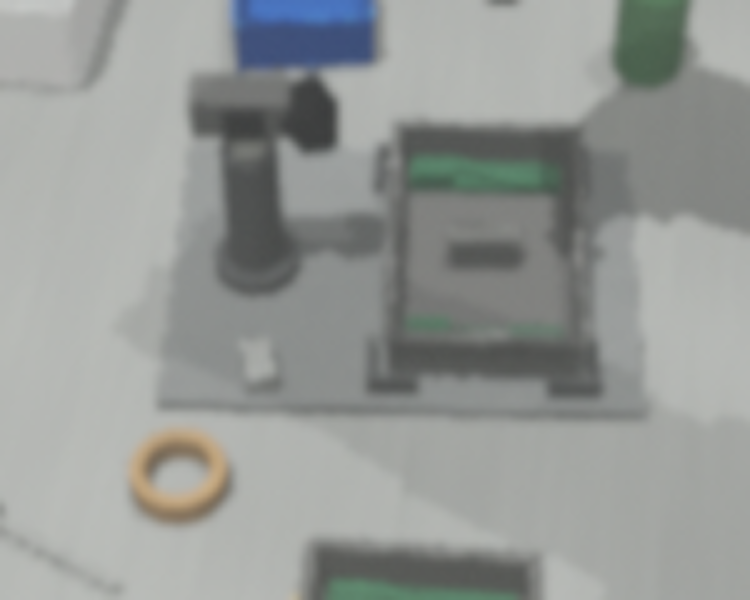

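View pics/top4.png

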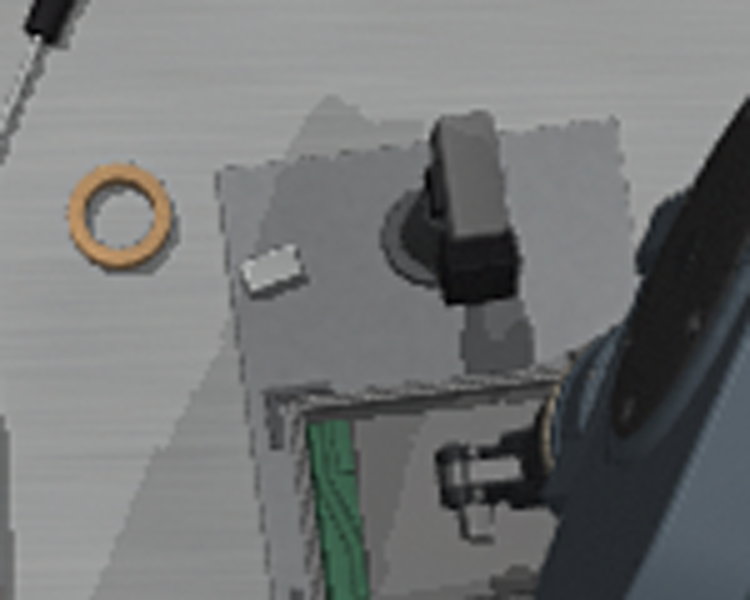

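The tray is seated between the stops. Next I refine the grip position with an overlay.

```bash
python3 - <<'E'
from h import *
a=np.radians(5.4);R=np.array([[np.cos(a),-np.sin(a)],[np.sin(a),np.cos(a)]])
out=[]
for n,o in(("side4",(138,272)),("top4",(138,378))):
    d=load(n);k=12;c=cv2.resize(d["frame"][o[0]:o[0]+45,o[1]:o[1]+33],None,fx=k,fy=k,interpolation=cv2.INTER_CUBIC)
    def pl(x0,x1,y0,y1,z,col):
        q=np.array([[x1,y1],[x1,y0],[x0,y0],[x0,y1]])@R.T+GR
        p=((proj(d,np.c_[q,np.full(4,z)])-[o[1],o[0]]+.5)*k).astype(int); cv2.polylines(c,[p],True,col,1)
    pl(-.03,.036,-.015,.015,.182,(0,0,255)); pl(-.013,.013,.015,.022,.177,(0,255,255)); pl(-.062,-.026,-.02,.02,.181,(255,0,0))
    out.append(c)
cv2.imwrite('pics/g_ov.png',np.hstack(out))
E
```

```text
(no output)
```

View pics/g_ov.png

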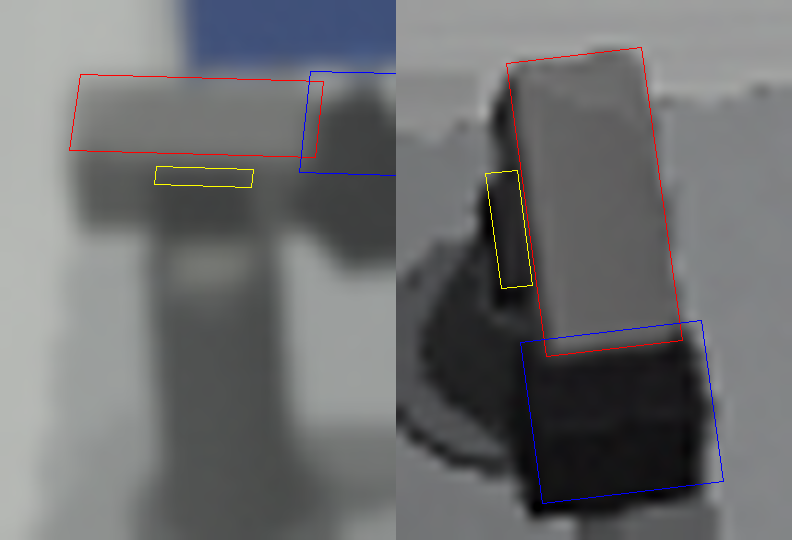

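Emit:
{"op": "send_rows", "data": {
  "motion": [
    [0,0.01,0,0],
    [0.001,0.03,0,0],
    [0.001,0.055,0,0],
    [0.001,0.08,0,0],
    [0.002,0.105,0,0],
    [0.0025,0.13,0,0],
    [0.0025,0.15,0,0],
    [0.0025,0.16,0,0],
    [0.0025,0.1615,0,0],
    [0.0025,0.1615,0.02,0],
    [0.0025,0.1615,0.045,0],
    [0.0025,0.1615,0.07,0],
    [0.0025,0.1615,0.09,0],
    [0.0025,0.1615,0.105,0],
    [0.0025,0.1615,0.118,0],
    [0.0025,0.1615,0.128,0],
    [0.0025,0.1615,0.134,0],
    [0.0025,0.1615,0.135,0],
    [0.0025,0.1615,0.135,0]
  ]
}}

```text
clock: 16.65
position: [0.6502, -0.198, 0.1465]
tool_rot: [0.001, 0.673, 0.74, 0.001]
force: [-0.2, -0.2, -0.5]
gripper_width: 0.0636
```

```bash
python3 - <<'E'
from h import *
row([*GR,.146],PY)
for n,o in(("side",(130,240)),("top",(120,300))):
    d=bot.snapshot(n); np.savez(f"{n}5.npz",**d)
    i=d["frame"]; c=i[o[0]:o[0]+120,o[1]:o[1]+150]
    cv2.imwrite(f"pics/{n}5.png",cv2.resize(c,None,fx=5,fy=5,interpolation=cv2.INTER_CUBIC))
E
```

```text
pos [ 0.6502 -0.198   0.1465] yaw 95.44 tilt 0.13 -> row [-0.0012 -0.0003  0.0005] 0.008 w 0.0636 F [-0.2 -0.2 -0.5] t 16.65 j [-0.3   0.62  0.36  1.31  0.   -0.39]
```

View pics/side5.png

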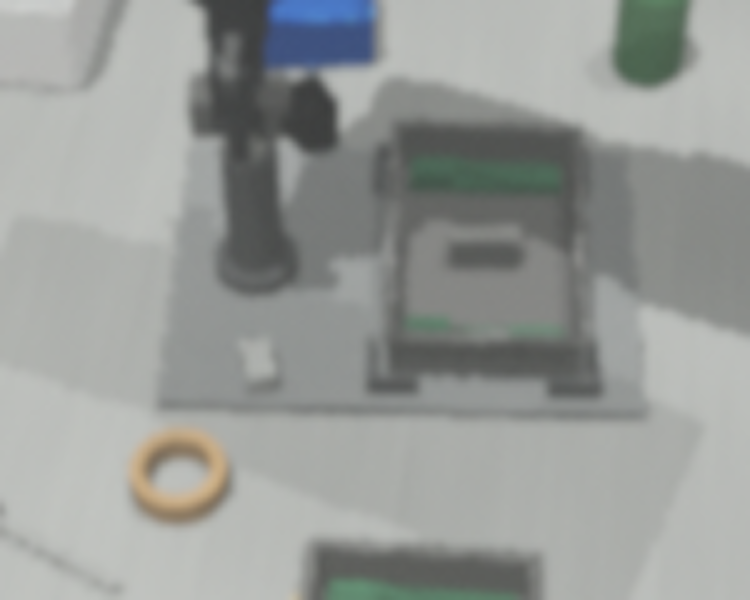

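View pics/top5.png

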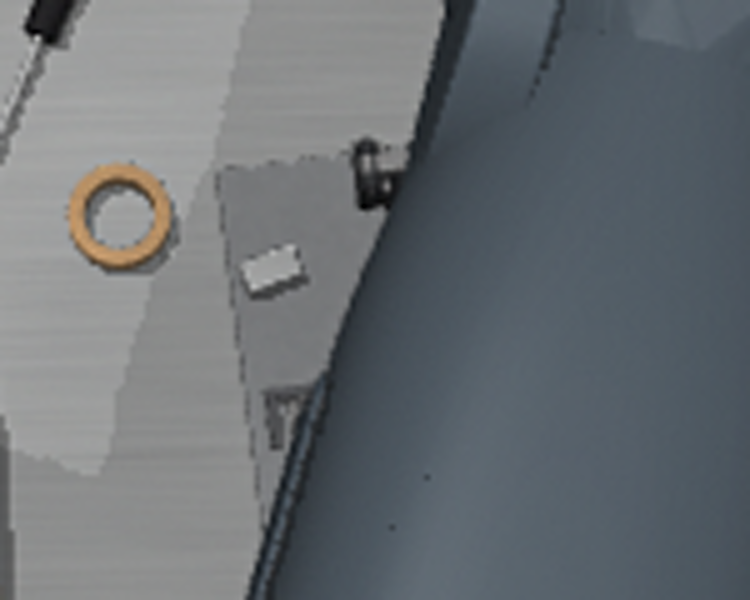

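Side view: the finger is straddling the head at about (240, 110) in the crop. I close with a firm grip.

Emit:
{"op": "send_rows", "data": {
  "motion": [
    [0,0,0,0],
    [0,0,0,0],
    [0,0,0,0],
    [0,0,0,0],
    [0,0,0,0],
    [0,0,0,0]
  ],
  "fingers": 0,
  "squeeze": 60
}}

```text
clock: 17.5
position: [0.6505, -0.1988, 0.1472]
tool_rot: [0.002, 0.673, 0.74, 0.001]
force: [-0.0, -5.3, 4.2]
gripper_width: 0.0309
```

Emit:
{"op": "send_rows", "data": {
  "motion": [
    [0,0,-0.003,0],
    [0,0,-0.008,0],
    [0,0,-0.014,0],
    [0,0,-0.021,0],
    [0,0,-0.028,0],
    [0,0,-0.035,0],
    [0,0,-0.042,0],
    [0,0,-0.042,0]
  ]
}}

```text
clock: 18.5
position: [0.6505, -0.1988, 0.1898]
tool_rot: [0.002, 0.673, 0.74, 0.001]
force: [3.4, -2.9, -5.3]
gripper_width: 0.0307
```

Emit:
{"op": "send_rows", "data": {
  "motion": [
    [0,0,-0.006,0],
    [0,0,-0.012,0],
    [0,0,-0.018,0],
    [0,0,-0.025,0],
    [0,0,-0.032,0],
    [0,0,-0.039,0],
    [0,0,-0.045,0],
    [0,0,-0.05,0],
    [0,0,-0.052,0],
    [0,0,-0.052,0]
  ]
}}

```text
clock: 19.75
position: [0.6505, -0.1988, 0.2416]
tool_rot: [0.002, 0.673, 0.74, 0.001]
force: [4.5, -3.4, -5.0]
gripper_width: 0.031
```

Emit:
{"op": "send_rows", "data": {
  "motion": [
    [0,0,-0.002,0],
    [0,0,-0.004,0],
    [0,0,-0.0055,0],
    [0,0,-0.006,0],
    [0,0,-0.006,0]
  ]
}}

```text
clock: 20.38
position: [0.6505, -0.1988, 0.2472]
tool_rot: [0.002, 0.673, 0.74, 0.001]
force: [4.1, -2.6, -6.4]
gripper_width: 0.0312
```

```bash
python3 - <<'E'
from h import *
row([*GR,.247],PY)
for n,o in(("side",(110,240)),("top",(120,300))):
    d=bot.snapshot(n); np.savez(f"{n}6.npz",**d)
    i=d["frame"]; c=i[o[0]:o[0]+120,o[1]:o[1]+150]
    cv2.imwrite(f"pics/{n}6.png",cv2.resize(c,None,fx=5,fy=5,interpolation=cv2.INTER_CUBIC))
E
```

```text
pos [ 0.6505 -0.1988  0.2472] yaw 95.43 tilt 0.24 -> row [-0.0004 -0.0005  0.0002] 0.005 w 0.0312 F [ 4.1 -2.6 -6.4] t 20.38 j [-0.3   0.63  0.62  1.56 -0.   -0.39]
```

View pics/side6.png

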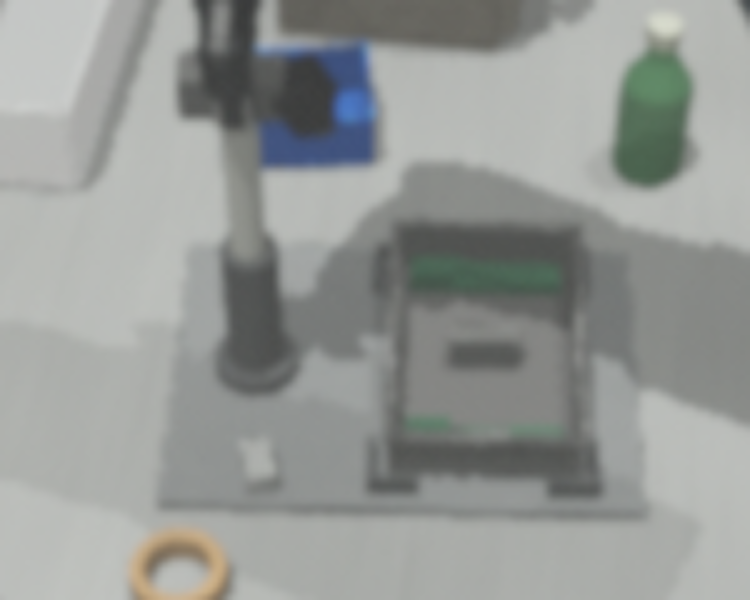

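Emit:
{"op": "send_rows", "data": {
  "motion": [
    [0,0,-0.001,0],
    [0,0,-0.002,0],
    [0,0,-0.002,0]
  ]
}}

```text
clock: 20.85
position: [0.6504, -0.1988, 0.2476]
tool_rot: [0.001, 0.673, 0.74, 0.0]
force: [7.2, -4.6, -17.3]
gripper_width: 0.0312
```

The hard stop is felt: only 0.4 mm of rise for an extra 11 N. I hold here and check.

Emit:
{"op": "send_rows", "data": {
  "motion": [
    [0,0,-0.001,0],
    [0,0,-0.001,0],
    [0,0,-0.001,0],
    [0,0,-0.001,0],
    [0,0,-0.001,0],
    [0,0,-0.001,0],
    [0,0,-0.001,0],
    [0,0,-0.001,0]
  ]
}}

```text
clock: 21.85
position: [0.6504, -0.1988, 0.2475]
tool_rot: [0.001, 0.673, 0.74, 0.0]
force: [5.2, -2.8, -13.1]
gripper_width: 0.0309
```

```bash
python3 - <<'E'
from h import *
d=bot.snapshot("side"); row([*GR,.247],PY)
g=d["frame"]; cv2.imwrite("pics/side7.png",cv2.resize(g[110:330,220:400],None,fx=2.7,fy=2.7,interpolation=cv2.INTER_CUBIC))
a=np.radians(5.4);R=np.array([[np.cos(a),-np.sin(a)],[np.sin(a),np.cos(a)]])
# head end (+x,+y, top) predicted pixel at travel 0.09/0.10
for h in(0,.09,.1): print(h,proj(d,[*(R@[.036,.015]+GR),.182+h]),proj(d,[*(R@[.036,.015]+GR),.148+h]))
E
```

```text
pos [ 0.6504 -0.1988  0.2475] yaw 95.43 tilt 0.06 -> row [-0.0004 -0.0005  0.0005] 0.007 w 0.0309 F [  5.6  -4.2 -13.2] t 21.9 j [-0.3   0.63  0.63  1.57 -0.   -0.39]
0 [[277.28846732 150.07225842]] [[278.07830611 157.72492598]]
0.09 [[275.03082938 128.19823454]] [[275.91380175 136.75326385]]
0.1 [[274.76372829 125.61031928]] [[275.65805514 134.27536101]]
```

View pics/side7.png

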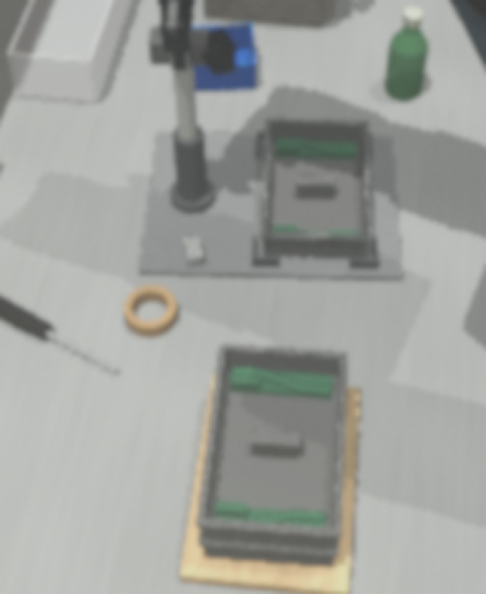

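```bash
python3 -c "
from h import *
print(bot.finish_job()); row([*GR,.247],PY)"
```

```text
the job is handed in; nothing more can be done
None
the job is handed in; nothing more can be done
```

The top tray is on the inspection plate and let go, the camera post is held at its second stop, and the job was handed in at about 21.9 s of the 61 s allowed. The hand-in gives no verdict, so this rests on my own checks.

- **Tray:** I pinched the rib, lifted the tray straight up and set it between the corner stops until the plate carried it. It was placed within about 1–2 mm of the plate centre by my estimate. In the last side picture it lies flat inside the stops, and the lower trays and other things in view look unmoved. I did not measure the tray's final position separately after letting go.
- **Set-down:** while seating it, the downward push briefly reached about 26 N. I eased this to about 0 N before opening the fingers.
- **Post:** I took the grip with the button squeezed in; the finger opening of about 31 mm fits a fully pressed button. I then pulled about 100 mm up to the hard stop. Further pull raised the force from 6 to 17 N for only 0.4 mm of rise.
- **Holding:** at hand-in the gripper was steady at the stop with about 13 N of upward pull and a 60 N grip. The head's position in the picture agreed with 0.10 m of travel.

No check failed or disagreed.

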